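# Put the wax pot away behind a push-to-open cupboard door

## Task

Put the wax pot that stands in front of the small white cupboard away in it without picking anything up: press the flush, handleless door in by its free edge and take the hand away, so that the push catch lets it spring ajar, then put a fingertip behind the edge and swing the door wide open. Push the pot along the worktop until the whole of it is inside, then push the door shut and press it home until it catches and stays flush by itself. Keep the pot upright and on the worktop all the way, and leave the other things where they are.

Things in the scene. Friction and masses are not known exactly. Their poses are not given: they have to be found in the camera images.
- cupboard: low white cupboard with thin oak front edges, fixed to the worktop: 100 mm high, 105 deep, 278 wide. Origin at worktop height in its front plane, mid door opening; x points into the cupboard, y to the left as one faces it, z up. Outer left side at y = +64 mm; right of the door bay is an open bay, y = -64 to -205 mm
- cupboard_in (a point): point on the worktop in the middle of the door bay, 50 mm behind the front plane; axes as the cupboard. The bay is 110 mm wide (y = -55 to +55 mm), 91 high, 101 deep and has no floor: the worktop runs on into it. The catch hangs under the bay's top from 18 mm behind the front plane on, y = 4 to 41 mm, 67 mm and more above the worktop
- cupboard_door (a joint): angle of the door, rad, about an upright hinge at its right edge: 0 = shut, flush with the front, held by the catch; positive = open, towards the robot, up to 2.0; negative = pressed in, stop at -0.054 (4.6 mm at door_press). Once past 0.5 it swings freely and stays where it is left. Each full press of the shut door switches the catch: release, catch, release
- door_press (a point): where to press: on the door's outer face, 85 mm from the hinge line, 22 mm from the free (left) edge, 45 mm above the worktop; moves with the door; x into the door, y towards its free edge. To open: press in to the stop (3 to 5 N) and take the finger back: a spring drives the door to about 0.5 rad
- door_edge (a point): middle of the door's free edge, 45 mm above the worktop, mid-thickness; axes as door_press. Door 107.5 mm wide, 12 thick, from 5 to 88 mm above the worktop. On its inner face, 27 to 40 mm in from this edge and 67 to 81 mm above the worktop, the steel strike of the catch stands out 27 mm. To shut: swing it back (a spring below 0.5 rad), press once firmly to the stop (8 N on the way, 11 to be sure), take the finger back: caught at 0
- door_hinge (a point): point on the hinge line, 45 mm above the worktop, at the right side of the door opening (y = -55 mm in the cupboard's frame), in the front plane and in the door's outer face; fixed to the cupboard
- wax_pot_mid (a point): centre (half-way up) of the wax pot: an upright lidded round pot, 50 mm across and 51 mm high, about 0.07 kg, with a tan wood-like lid, the narrower, taller one of the two pots by the cupboard; it stands on the worktop in front of the cupboard, to the left, clear of the door's swing
- powder_pot: a wide low lidded pot, 55 mm across and 44 mm high, to the left of the cupboard; bystander; origin at the centre of its underside
- dye_tube_0: a tint tube lying on the worktop, 151 x 47 mm and 31 mm high, further left; bystander; origin at its middle, at worktop height
- clip_0: a hair clip, 96 x 12 mm and 25 mm high, lying in front of the cupboard's open bay; bystander; origin at its middle, at worktop height
- perm_rod_0: a perm rod, 72 mm long and 22 mm thick, lying in the cupboard's open bay; bystander; origin at its middle, at worktop height
- perm_rod_2: a perm rod, 72 mm long and 22 mm thick, lying in the cupboard's open bay; bystander; origin at its middle, at worktop height
- hair_brush: a hair brush, 220 x 58 mm and 26 mm high, lying far left on the worktop; bystander; origin at its middle, at worktop height
- scissors: a pair of scissors, 199 x 87 mm and 9 mm high, lying far right on the worktop; bystander; origin at its middle, at worktop height
- wax_pot: the same wax pot; origin at the centre of its underside

How it is judged:
On the way, in this order (a step that is already met when the one before it is completed fails the run):
1. the shut door is pressed in at the catch (value of joint cupboard_door below -0.03 rad).
2. the catch has let go: the door stands ajar by itself, nothing of the robot touching it (value of joint cupboard_door between 0.3 and 1 rad and contact force between each of the fingers, the arm and cupboard_door below 0.3 N), for 0.1 s.
3. the door is swung wide open (value of joint cupboard_door above 1.2 rad), for 0.1 s.
4. the pot stands upright on the worktop, wholly behind the cupboard's front (x of wax_pot_mid in the frame of cupboard between 0.026 and 0.09 m and y of wax_pot_mid in the frame of cupboard between -0.036 and 0.036 m and height (world z) of wax_pot_mid below 0.031 m and angle between wax_pot_mid's own z axis and vertical below 0.15 rad), for 0.2 s.
At the end, for the whole second after the job is handed in: The door is shut and held by the catch on its own, within about 0.03 rad of flush (3 mm at the free edge) and at rest; the wax pot stands upright (within 0.15 rad) on the worktop inside the door bay, at rest (all of step 4 and value of joint cupboard_door between -0.012 and 0.03 rad and velocity of joint cupboard_door below 0.02 rad/s and linear speed of wax_pot below 0.02 m/s); the robot touches nothing.
It fails at once if the wax pot was lifted off the worktop (its centre more than 10 mm above where it stood) (height (world z) of wax_pot_mid above 0.0355 m).
It fails at once if the wax pot was tipped (more than 0.35 rad) (angle between wax_pot_mid's own z axis and vertical above 0.35 rad).
It fails at once if another thing was moved by more than 30 mm (distance of any of powder_pot, dye_tube_0, clip_0, perm_rod_0, perm_rod_2, hair_brush, scissors from where it was at the start of the episode above 0.03 m).
It also fails if it takes over 72 s, if anything falls off the work surface, if the arm or the gripper's body presses on something with over 40 N, if the wrist force passes 120 N, or if a joint passes its speed limit or range.

## Robot

A 6-joint arm with a two-finger parallel gripper is mounted at the origin on a cart in front of the work surface, level with it; the furniture and walls round the work are solid. World frame = base frame: x ahead of the robot, y to its left, z up, the work surface at z = 0. Lengths are in m, angles in rad, forces in N, time in s.
With the tool pointing down it reaches from about 0.35 to 0.775 m from the base axis. Payload 7.3 kg.
Tool frame: the origin (TCP) lies at the very end of the fingers, on their centre line; the grasp point (between the pads) lies 19 mm behind it; z points along the fingers, y is the direction in which the jaws open and shut (so a half turn about z gives the same grasp; the last joint's range is limited). The gripper opens to 92 mm and grips with 3 to 60 N. Pads are 19 mm wide; open, the fingers measure 130 mm over their backs; the gripper's body (75 mm by 190 mm) begins 47 mm behind the grasp point.
Start: joints at [1.057, 0.342, 1.524, -0, 1.275, -0.146], TCP at [0.189, 0.49, 0.227] pointing down, gripper open.
Joint ranges: [-2.53, 2.53], [-0.77, 2.02], [0.04, 2.7], [-1, 4.14], [0.28, 2.66], [-3.11, 3.11]. Speed limits (rad/s): [2.57, 2.57, 3.14, 3.14, 3.14, 3.14].

## Interface

Orientations are given as [roll, pitch, yaw] about the fixed x, y, z axes, in that order (R = Rz(yaw) Ry(pitch) Rx(roll)).
In Python, from cell import observe, read_camera, camera_info, hand_in gives the robot as it stands.
- The arm moves only by the tool jog_arm, never from a script. Its argument "rows" is one flat list of numbers, 5 for each row, row after row: the finger opening in mm, from 0 to 91.8, then the shift along the tool's x, y, z in mm, then the turn about the tool's z in degrees. In form: [gripper, tx, ty, tz, roll, gripper, tx, ty, tz, roll, ...]. A call has 1 to 20 rows; each row shifts and turns the commanded pose from where the row before left it, along the tool's axes as they then stand; what a row does not reach is not made up. A row lasts 1/10 s, in which the tool goes at most 50 mm and 8.59 degrees, less where a joint would pass 70% of its speed; a pose out of reach is approached as far as the arm can. A call with a gripper value outside its range is refused whole. The fingers move at their own pace and stop on an object; "grip_force" is the grip in N (left out, the last holds). Time passes only in rows, so rows that do not move let the fingers close. It gives the time, the measured TCP pose, the force and the opening at its end, in the units of the state.
- observe(): the state, without advancing time (a new reading comes with each control period).
- read_camera(name): name is "scene" or "top" or "wrist"; returns (picture, depth): 384x512x3 uint8, red, green, blue; 384x512 float32, m along the optical axis (not along the pixel's ray), 0 where there is no reading.
- camera_info(name): a dict with "fx", "fy", "cx", "cy" (pixels), "distortion" ([k1, k2, p1, p2, k3] as OpenCV has them; the pictures are not rectified), "extrinsics" (4x4, takes a point from camera to world coordinates); the wrist camera has in their place "tool_from_camera" (4x4, takes a point from camera to tool coordinates, whose origin is the TCP and whose axes are the flange's). Camera axes: x right, y up, looking along -z (the intrinsics and any distortion apply to the point x, -y, -z); pixel columns grow to the right and rows downward; lengths in m; the calibration is good to about 2 mm. A picture is of the moment at which its call begins: read the wrist's pose just before it. camera_info takes no time and is no camera call.
- hand_in(): hands the job in, once; it reports no verdict.
The state is a dict: "time": time; "qpos": joint angles; "qvel": joint speeds; "joint_efforts": joint torques, N m; "tool_pos": TCP position; "tool_rot": TCP orientation; "contact_force": force on the tool from outside, world axes, zero at the start; "torque": the same for the moment, N m; "opening": finger opening in m.
Only numpy, scipy, OpenCV 4.12 (cv2) and the standard library are available. Lean on these libraries where they do the work, as an engineer would, in place of code of your own. Each camera call takes 0.05 s, during which the arm holds its last target. There are 200 camera calls.

## Working session

There is one attempt and no reset: what is moved stays moved. The work goes in short steps, Python scripts to look and compute and a tool call to move; the robot and the scene stay as the last step left them, time stands still between calls to the robot, and variables do not carry over. Pictures are saved under pics/ and viewed, about 8 in all and at most 12, crops included, and the job is handed in when it is done.

Besides the shell and the picture viewer there is one more tool, called after "Call:" by a JSON object that holds its "method" and its "body". jog_arm: Moves the arm, as the interface text tells. Its arguments: {"type":"object","properties":{"rows":{"type":"array","items":{"type":"number"}},"grip_force":{"type":"number"}},"required":["rows"]}

```bash
mkdir -p pics; ls; cat > h.py <<'E'
import numpy as np, cv2
from cell import observe, read_camera, camera_info, hand_in
def cloud(name):
    s=observe(); im,d=read_camera(name); c=camera_info(name)
    v,u=np.mgrid[0:384,0:512].astype(np.float64)
    K=np.array([[c['fx'],0,c['cx']],[0,c['fy'],c['cy']],[0,0,1]])
    p=cv2.undistortPoints(np.stack([u.ravel(),v.ravel()],1)[:,None],K,np.array(c['distortion'],float))[:,0].reshape(384,512,2)
    P=np.stack([p[...,0]*d,-p[...,1]*d,-d,np.ones_like(d)],-1)
    if name=='wrist':
        from scipy.spatial.transform import Rotation as R
        T=np.eye(4);T[:3,:3]=R.from_euler('xyz',s['tool_rot']).as_matrix();T[:3,3]=s['tool_pos'];T=T@np.array(c['tool_from_camera'])
    else: T=np.array(c['extrinsics'])
    W=(P@T.T)[...,:3]; W[d==0]=np.nan
    return im,W
def save(im,n): cv2.imwrite('pics/'+n+'.png',cv2.resize(im,(800,600))[...,::-1])
E
python3 - <<'E'
from h import *
print(observe())
for n in('top','scene'):
    im,W=cloud(n); save(im,n+'0'); np.save(n+'.npy',W); np.save(n+'im.npy',im)
    print(n,np.array(camera_info(n)['extrinsics']).round(3).tolist())
E
```

```text
pics
{'time': 0.0, 'qpos': array([ 1.05700302e+00,  3.42682795e-01,  1.52504484e+00, -1.80856426e-05,
        1.27540591e+00, -1.45992703e-01]), 'qvel': array([ 0.0001702 ,  0.00012847, -0.00032277,  0.00024188,  0.00082156,
        0.00075912]), 'joint_efforts': array([-1.88103637e-03, -4.31244206e+01, -2.44224072e+01,  7.14351330e-02,
        5.60650940e-02, -1.35426849e-04]), 'tool_pos': array([0.18854141, 0.48952254, 0.22605598]), 'tool_rot': array([-3.14006563e+00, -2.07050875e-04,  2.77379717e+00]), 'contact_force': array([ 0.39168273, -0.4413328 ,  0.65457416]), 'torque': array([ 0.01586167,  0.01985928, -0.02021799]), 'opening': 0.09168186402559256}
top [[-0.023, 0.987, -0.162, 0.341], [-1.0, -0.026, -0.015, -0.005], [-0.019, 0.161, 0.987, 1.472], [0.0, 0.0, 0.0, 1.0]]
scene [[0.671, 0.341, -0.659, -0.273], [-0.742, 0.299, -0.6, -0.748], [-0.008, 0.891, 0.454, 0.662], [0.0, 0.0, 0.0, 1.0]]
```

View pics/top0.png

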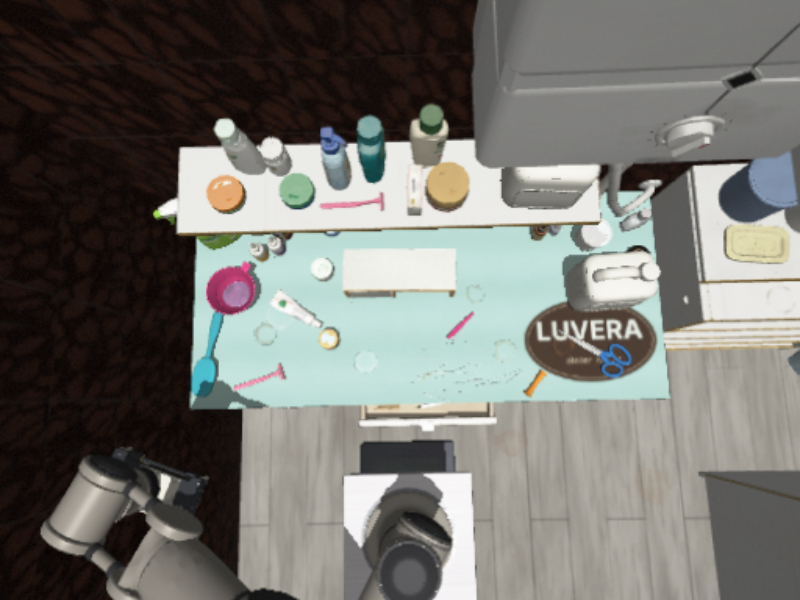

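View pics/scene0.png

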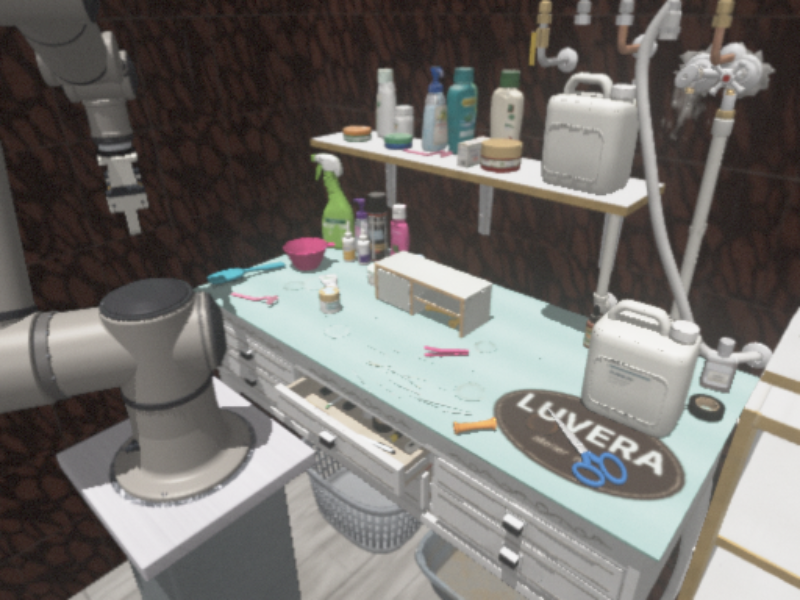

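The top view shows the cupboard roof at about (343–456, 250–292), the wax pot at (328,338), the powder pot at (321,268), the tube at (296,308) and the clip at (460,325). Next I measure them.

```bash
python3 - <<'E'
from h import *
W=np.load('top.npy');im=np.load('topim.npy')
z=W[...,2]
v,u=np.mgrid[0:384,0:512]
def reg(u0,u1,v0,v1): # in 800x600 coordinates
    return (u>u0*.64)&(u<u1*.64)&(v>v0*.64)&(v<v1*.64)
m=reg(330,470,235,300)&(z>.085)&(z<.115)
P=W[m]; print('cup z',np.median(P[:,2]),len(P))
r=cv2.minAreaRect((P[:,:2]*1000).astype(np.float32)); print(r, cv2.boxPoints(r).round(1).tolist())
for n,(a,b,c,d),lo,hi in [('wax',(308,350,320,355),.03,.07),('powder',(303,337,252,288),.03,.06),('tube',(265,330,285,330),.008,.05),('clip',(440,480,308,345),.008,.05)]:
    m=reg(a,b,c,d)&(z>lo)&(z<hi);P=W[m]
    (x,y),rad=cv2.minEnclosingCircle((P[:,:2]*1000).astype(np.float32))
    print(n,len(P),x,y,rad,np.percentile(P[:,2],[5,50,95]).round(4))
    if n in('tube','clip'): print(cv2.boxPoints(cv2.minAreaRect((P[:,:2]*1000).astype(np.float32))).round().tolist())
m=reg(400,440,310,380);print('table z',np.nanmedian(z[m]))
# scene cam
W=np.load('scene.npy');z=W[...,2];P=W[(z>.04)&(z<.085)&(np.abs(W[...,1]-.1)<.25)&(W[...,0]>.35)&(W[...,0]<.75)]
m=(z>.092)&(z<.108)&(np.abs(W[...,1]+.05)<.3)&(W[...,0]>.45)&(W[...,0]<.8)
P=W[m];print('scene cup',np.median(P[:,2]),cv2.boxPoints(cv2.minAreaRect((P[:,:2]*1000).astype(np.float32))).round(1).tolist())
m=reg(318,342,272,316)&(z>.035)&(z<.06);P=W[m];print('scene wax',P.min(0),P.max(0),np.median(P,0))
# shelf
W=np.load('top.npy');P=W[reg(300,460,205,230)];print('shelf front',np.nanmin(P[P[:,2]>.15],0) if (P[:,2]>.15).any() else 0)
E
```

```text
cup z 0.09971207427944662 1963
((650.8129272460938, 7.6928558349609375), (277.75518798828125, 106.76220703125), 88.9383316040039) [[594.9000244140625, -130.1999969482422], [701.5999755859375, -132.10000610351562], [706.7999877929688, 145.60000610351562], [600.0, 147.5]]
wax 130 500.24688720703125 196.71466064453125 36.07474136352539 [0.0393 0.0502 0.0552]
powder 151 673.1984252929688 208.07757568359375 27.432207107543945 [0.036  0.0444 0.0489]
tube 246 553.33349609375 260.5517883300781 83.98223114013672 [0.0088 0.0184 0.0309]
[[508.0, 339.0], [510.0, 188.0], [615.0, 190.0], [612.0, 341.0]]
clip 58 517.4319458007812 -145.92811584472656 46.47587966918945 [0.011  0.0161 0.0247]
[[483.0, -114.0], [547.0, -182.0], [554.0, -176.0], [490.0, -108.0]]
table z -0.0009399053797513046
scene cup 0.10067361499981686 [[528.2999877929688, -114.30000305175781], [689.2999877929688, -159.5], [801.7999877929688, 241.5], [640.7999877929688, 286.70001220703125]]
scene wax [0.46137043 0.16132018 0.03521764] [0.51144855 0.21296807 0.05436461] [0.48100527 0.18171771 0.05042761]
shelf front [ 0.68223891 -0.12396077  0.32388375]
```

```bash
python3 - <<'E'
from h import *
from scipy.spatial.transform import Rotation as R
im,Ww=cloud('wrist'); s=observe()
ims=np.load('sceneim.npy');W=np.load('scene.npy')
a=cv2.resize(ims[70:160,50:110],(400,600),interpolation=cv2.INTER_CUBIC); b=cv2.resize(im,(400,300))
o=np.zeros((600,800,3),np.uint8);o[:,:400]=a;o[:300,400:]=b;o[300:,400:]=cv2.resize(ims[155:215,230:320],(400,300),interpolation=cv2.INTER_CUBIC)
cv2.imwrite('pics/grip.png',o[...,::-1])
Rm=R.from_euler('xyz',s['tool_rot']).as_matrix()
print(Rm.round(2).tolist())
for nm,X in(('scene',W),('wrist',Ww)):
    P=(X.reshape(-1,3)-s['tool_pos'])@Rm*1000
    P=P[(abs(P[:,0])<60)&(abs(P[:,1])<110)&(P[:,2]>-120)&(P[:,2]<10)]
    for z0 in range(-120,10,8):
        Q=P[(P[:,2]>=z0)&(P[:,2]<z0+8)]
        if len(Q):
            for sg in(-1,1):
                q=Q[Q[:,1]*sg>0]
                if len(q): print(nm,z0,len(q),q[:,:2].min(0).round(),q[:,:2].max(0).round())
E
```

```text
[[-0.93, 0.36, -0.0], [0.36, 0.93, -0.0], [0.0, -0.0, -1.0]]
scene -120 43 [-26. -55.] [ 24. -18.]
scene -112 143 [-38. -99.] [ 36. -13.]
scene -112 23 [-37.  37.] [36. 93.]
scene -104 62 [ -38. -100.] [ 36. -87.]
scene -104 8 [-38.  66.] [34. 81.]
scene -96 51 [-37. -97.] [ 34. -84.]
scene -96 25 [-37.  43.] [35. 81.]
scene -88 55 [-38. -90.] [ 35. -82.]
scene -88 12 [-38.  39.] [35. 79.]
scene -80 64 [-37. -93.] [ 35. -80.]
scene -72 37 [-36. -92.] [ 33. -82.]
scene -64 9 [-10. -77.] [  8. -64.]
scene -56 20 [-12. -70.] [  9. -62.]
scene -48 12 [-11. -67.] [  8. -61.]
scene -40 20 [-12. -70.] [  9. -57.]
scene -32 16 [-11. -67.] [  8. -59.]
scene -24 15 [-12. -66.] [  9. -61.]
scene -24 1 [-13.  50.] [-13.  50.]
scene -16 14 [-11. -63.] [  9. -56.]
scene -8 10 [-13. -55.] [  9. -47.]
wrist -120 5255 [ 20. -51.] [27. -0.]
wrist -120 1313 [20.  0.] [27. 16.]
wrist -112 7474 [ 19. -58.] [27. -0.]
wrist -112 8653 [12.  0.] [27. 56.]
wrist -104 4289 [ 23. -65.] [26. -0.]
wrist -104 4811 [-4.  0.] [26. 65.]
wrist -96 4220 [ 18. -74.] [36. -0.]
wrist -96 7306 [-15.   0.] [36. 74.]
wrist -
[... 162 characters left out ...]
87.] [ 37. -48.]
wrist -72 814 [-33.  46.] [37. 85.]
wrist -64 294 [ -3. -52.] [ 13. -49.]
wrist -64 271 [-1. 47.] [14. 50.]
wrist -56 236 [ -8. -50.] [  9. -49.]
wrist -56 201 [-6. 47.] [ 9. 48.]
wrist -48 323 [-11. -50.] [  4. -46.]
wrist -48 298 [-10.  44.] [ 5. 48.]
wrist -40 118 [-10. -64.] [ 11. -46.]
wrist -40 115 [-10.  44.] [11. 62.]
wrist -32 273 [-10. -64.] [ 11. -46.]
wrist -32 273 [-10.  44.] [11. 63.]
wrist -24 238 [-10. -64.] [ 11. -46.]
wrist -24 233 [-10.  44.] [11. 62.]
wrist -16 198 [  0. -64.] [ 11. -46.]
wrist -16 209 [ 0. 44.] [11. 61.]
wrist -8 140 [ -3. -60.] [ 11. -46.]
wrist -8 145 [-3. 44.] [11. 58.]
wrist 0 18 [ -4. -51.] [ 10. -47.]
wrist 0 14 [-4. 45.] [10. 47.]
```

View pics/grip.png

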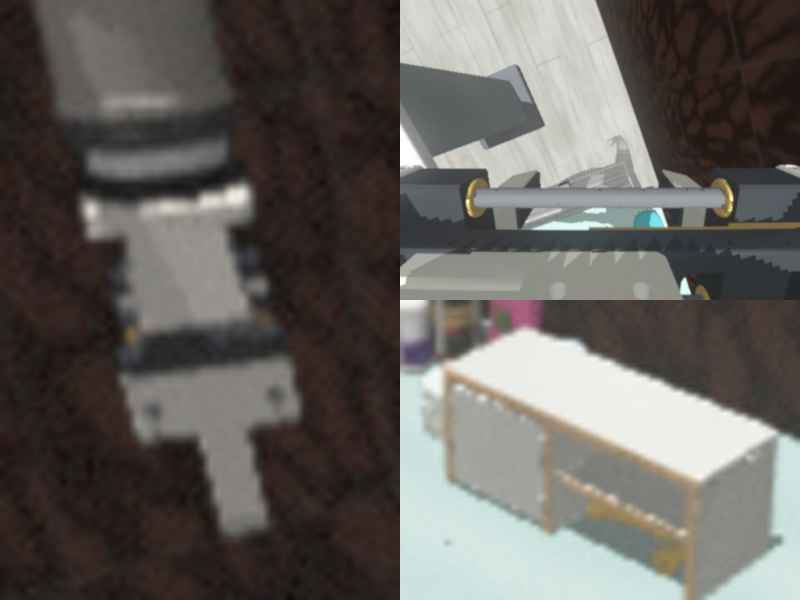

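The crop shows the fingers as straight prisms, ±10 mm wide, below a ±37 mm body. A vertical finger would hit the cupboard roof before it could press the door in, so I need an outward tilt. I'll try to get one by driving the arm into its wrist limit (q5) in free air. First I move to the front and turn.

Call:
{"method": "jog_arm", "body": {"rows": [0,0,0,-10,-7,0,0,0,-10,-7,0,0,0,-10,-6,0,-18,-32,-10,0,0,-18,-32,-10,0,0,-18,-32,-10,0,0,-18,-32,-10,0,0,-18,-32,-10,0,0,-18,-32,-10,0,0,-18,-32,-10,0,0,-18,-32,-10,0,0,-18,-32,-10,0,0,-18,-32,-10,0,0,-18,-32,-10,0,0,-18,-32,-10,0]}}

```text
time: 1.65
tool_pos: [0.3978, 0.1005, 0.3771]
tool_rot: [3.141, -0.0, 3.123]
contact_force: [0.2, 0.2, -0.0]
opening: 0.0007
```

```bash
python3 - <<'E'
from h import *
s=observe();print(s['qpos'].round(3),s['tool_pos'].round(3),s['tool_rot'].round(4))
E
```

```text
[ 0.06   0.044  1.493  0.     1.605 -1.492] [0.398 0.1   0.377] [ 3.1414 -0.      3.1228]
```

Call:
{"method": "jog_arm", "body": {"rows": [0,0,0,-40,0,0,0,0,-40,0,0,0,0,-40,0,0,0,0,-40,0,0,0,0,-40,0,0,0,0,-40,0,0,0,0,-40,0,0,0,0,-40,0,0,0,0,-40,0,0,0,0,-40,0]}}

```text
time: 2.65
tool_pos: [0.4064, 0.1026, 0.6971]
tool_rot: [3.137, 0.049, 3.123]
contact_force: [1.1, 0.1, -0.2]
opening: 0.0003
```

```bash
python3 - <<'E'
from h import *
s=observe();print(s['time'],s['qpos'].round(3),s['tool_pos'].round(3),s['tool_rot'].round(4))
E
```

```text
2.65 [ 0.064  0.391  0.047  0.     2.653 -1.488] [0.406 0.103 0.697] [3.1374 0.0494 3.1226]
```

Call:
{"method": "jog_arm", "body": {"rows": [0,20,0,-40,0,0,20,0,-40,0,0,20,0,-40,0,0,20,0,-40,0,0,20,0,-40,0,0,20,0,-40,0]}}

```text
time: 3.25
tool_pos: [0.2855, 0.1159, 0.7752]
tool_rot: [3.123, 0.269, 3.12]
contact_force: [-0.5, 0.6, -1.1]
opening: 0.0002
```

```bash
python3 - <<'E'
from h import *
s=observe();print(s['time'],s['qpos'].round(3),s['tool_pos'].round(3),s['tool_rot'].round(4))
E
```

```text
3.25 [ 0.17   0.179  0.037 -0.07   2.657 -1.448] [0.285 0.116 0.775] [3.1234 0.2689 3.1198]
```

Call:
{"method": "jog_arm", "body": {"rows": [0,35,0,-30,0,0,35,0,-30,0,0,35,0,-30,0,0,35,0,-30,0]}}

```text
time: 3.65
tool_pos: [0.1677, 0.1464, 0.805]
tool_rot: [3.122, 0.39, 3.116]
contact_force: [-0.5, 1.4, -0.2]
opening: 0.0002
```

```bash
python3 - <<'E'
from h import *
s=observe();print(s['time'],s['qpos'].round(3),s['tool_pos'].round(3),s['tool_rot'].round(4))
E
```

```text
3.65 [ 0.724  0.079  0.036 -0.553  2.658 -1.364] [0.168 0.146 0.805] [3.1222 0.3896 3.1161]
```

```bash
cat >> h.py <<'E'
from scipy.spatial.transform import Rotation as R
def Rt(s): return R.from_euler('xyz',s['tool_rot']).as_matrix()
def go(*targets):
    s=observe();p=s['tool_pos'];M=Rt(s);print('t',round(s['time'],2),'at',p.round(4),'rot',s['tool_rot'].round(3),'F',s['contact_force'].round(1))
    for t in targets:
        d=(np.array(t)-p)*1000;print('to',np.round(t,4),'tool mm',(M.T@d).round(1));p=np.array(t)
def cup(x,y,z=0): # cupboard frame (m) -> world
    a=-0.018; return np.array([.5988+x*np.cos(a)-y*np.sin(a),.0835+x*np.sin(a)+y*np.cos(a),z])
E
python3 - <<'E'
from h import *
print(Rt(observe()).round(3).tolist())
go([.42,.11,.5],[.47,.113,.12],cup(-.04,.03,.05),cup(-.015,.03,.05),cup(0,.03,.05))
E
```

```text
[[-0.925, 0.018, 0.38], [0.024, 1.0, 0.01], [-0.38, 0.018, -0.925]]
t 3.65 at [0.1677 0.1464 0.805 ] rot [3.122 0.39  3.116] F [-0.5  1.4 -0.2]
to [0.42 0.11 0.5 ] tool mm [-118.3  -37.3  377.7]
to [0.47  0.113 0.12 ] tool mm [ 98.2  -2.9 370.5]
to [0.5593 0.1142 0.05  ] tool mm [-56.    1.6  98.7]
to [0.5843 0.1138 0.05  ] tool mm [-23.1   0.    9.5]
to [0.5993 0.1135 0.05  ] tool mm [-13.9   0.    5.7]
```

Call:
{"method": "jog_arm", "body": {"rows": [0,-10,-3,30,0,0,-10,-3,30,0,0,-10,-3,30,0,0,-10,-3,30,0,0,-10,-3,30,0,0,-10,-3,30,0,0,-10,-3,30,0,0,-10,-3,30,0,0,-10,-3,30,0,0,-10,-3,30,0,0,-9,-3,30,0,0,-9,-3,30,0,0,0,0,0,0]}}

```text
time: 4.95
tool_pos: [0.411, 0.1087, 0.523]
tool_rot: [3.134, 0.384, 3.121]
contact_force: [0.1, -0.1, -0.0]
opening: 0.0008
```

```bash
python3 - <<'E'
from h import *
go([.47,.113,.12],cup(-.04,.03,.05)); print(observe()['qpos'].round(3))
E
```

```text
t 4.95 at [0.411  0.1087 0.523 ] rot [3.134 0.384 3.121] F [ 0.1 -0.1 -0. ]
to [0.47  0.113 0.12 ] tool mm [ 96.3   2.4 395.8]
to [0.5593 0.1142 0.05  ] tool mm [-56.6   2.3  98.4]
[ 0.109 -0.137  1.338 -0.041  1.558 -1.45 ]
```

Call:
{"method": "jog_arm", "body": {"rows": [0,7.4,0,30.5,0,0,7.4,0,30.5,0,0,7.4,0,30.5,0,0,7.4,0,30.5,0,0,7.4,0,30.5,0,0,7.4,0,30.5,0,0,7.4,0,30.5,0,0,7.4,0,30.5,0,0,7.4,0,30.5,0,0,7.4,0,30.5,0,0,7.4,0,30.5,0,0,7.4,0,30.5,0,0,7.4,2,30,0]}}

```text
time: 6.25
tool_pos: [0.4741, 0.1139, 0.1249]
tool_rot: [3.132, 0.394, 3.122]
contact_force: [0.0, -0.3, 0.7]
opening: 0.0007
```

```bash
python3 - <<'E'
from h import *
go(cup(-.04,.03,.05),cup(-.015,.03,.05))
im,W=cloud('wrist');save(im,'w1')
z=W[...,2]
# front face & roof front edge
m=(z>.094)&(z<.107)&(W[...,0]>.55)&(W[...,0]<.75)&(W[...,1]>-.2)&(W[...,1]<.17);P=W[m]
print(len(P),np.median(z[m]) if m.any() else 0)
for y in np.arange(-.15,.16,.03):
    q=P[abs(P[:,1]-y)<.012]
    if len(q)>5: print(round(y,2),len(q),np.percentile(q[:,0],[1,5]).round(4))
m=(z>.02)&(z<.08)&(W[...,0]>.57)&(W[...,0]<.63)&(W[...,1]>0.03)&(W[...,1]<.14);print('door',m.sum(),np.median(W[m],0) if m.any() else 0)
m=(z>.03)&(z<.06)&(W[...,0]>.42)&(W[...,0]<.54)&(W[...,1]>.14)&(W[...,1]<.24);print('pot',m.sum(),W[m].min(0),W[m].max(0),np.median(W[m],0)) if m.any() else 0
E
```

```text
t 6.25 at [0.4741 0.1139 0.1249] rot [3.132 0.394 3.122] F [ 0.  -0.3  0.7]
to [0.5593 0.1142 0.05  ] tool mm [-49.9   1.  101.9]
to [0.5843 0.1138 0.05  ] tool mm [-23.1  -0.    9.6]
0 0
door 0 0
pot 2850 [0.46235354 0.16343009 0.03000294] [0.53985862 0.23973006 0.05275682] [0.48115348 0.18589157 0.05029001]
```

View pics/w1.png

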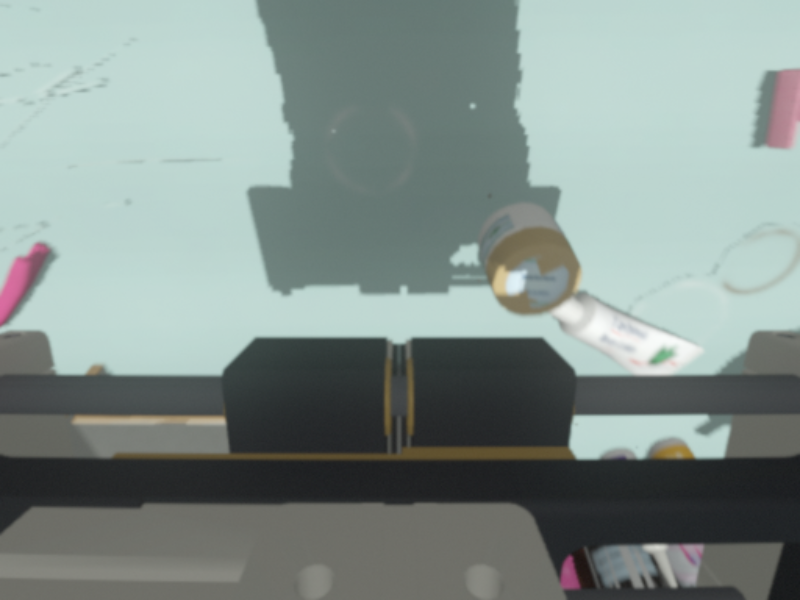

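The wrist view shows the wax pot at about (530,255), which maps to a world centre of (0.487, 0.188). The tube nozzle is just behind it at (575,305). Next I approach the door.

Call:
{"method": "jog_arm", "body": {"rows": [0,-8.3,0,17,0,0,-8.3,0,17,0,0,-8.3,0,17,0,0,-8.3,0,17,0,0,-8.3,0,17,0,0,-8.3,0,17,0,0,-7.7,0,3.2,0,0,-7.7,0,3.2,0,0,0,0,0,0]}}

```text
time: 7.2
tool_pos: [0.5763, 0.1127, 0.0509]
tool_rot: [3.132, 0.395, 3.122]
contact_force: [0.1, -0.2, -0.2]
opening: 0.0004
```

```bash
python3 - <<'E'
from h import *
go(cup(-.01,.03,.05),cup(0,.03,.05))
E
```

```text
t 7.2 at [0.5763 0.1127 0.0509] rot [3.132 0.395 3.122] F [ 0.1 -0.2 -0.2]
to [0.5893 0.1137 0.05  ] tool mm [-11.6   1.2   5.9]
to [0.5993 0.1135 0.05  ] tool mm [-9.2 -0.   3.8]
```

Call:
{"method": "jog_arm", "body": {"rows": [0,-4.6,0,2,0,0,-4.6,0,2,0,0,0,0,0,0]}}

```text
time: 7.5
tool_pos: [0.5853, 0.1124, 0.0496]
tool_rot: [3.133, 0.393, 3.122]
contact_force: [-0.5, -0.3, 0.6]
opening: 0.0004
```

Call:
{"method": "jog_arm", "body": {"rows": [0,-2.8,0,1.2,0,0,0,0,0,0]}}

```text
time: 7.7
tool_pos: [0.5877, 0.1123, 0.0489]
tool_rot: [3.133, 0.392, 3.122]
contact_force: [-0.4, 0.3, 0.1]
opening: 0.0004
```

Call:
{"method": "jog_arm", "body": {"rows": [0,-1.8,0,0.8,0,0,0,0,0,0]}}

```text
time: 7.9
tool_pos: [0.5893, 0.1123, 0.0488]
tool_rot: [3.133, 0.391, 3.122]
contact_force: [-2.1, 0.5, 1.0]
opening: 0.0003
```

Call:
{"method": "jog_arm", "body": {"rows": [0,-1.8,0,0.8,0,0,0,0,0,0]}}

```text
time: 8.1
tool_pos: [0.5914, 0.1123, 0.0487]
tool_rot: [3.133, 0.391, 3.122]
contact_force: [-2.7, 0.1, 1.1]
opening: 0.0002
```

Call:
{"method": "jog_arm", "body": {"rows": [0,-1.8,0,0.8,0,0,0,0,0,0]}}

```text
time: 8.3
tool_pos: [0.5936, 0.1122, 0.0488]
tool_rot: [3.133, 0.392, 3.122]
contact_force: [-3.0, -0.5, 1.7]
opening: 0.0005
```

Call:
{"method": "jog_arm", "body": {"rows": [0,-1.4,0,0.6,0,0,0,0,0,0]}}

```text
time: 8.5
tool_pos: [0.5943, 0.1122, 0.0486]
tool_rot: [3.133, 0.39, 3.122]
contact_force: [-6.6, -0.8, 5.3]
opening: 0.0001
```

Call:
{"method": "jog_arm", "body": {"rows": [0,28,0,-11,0,0,32,0,-13,0,0,28,0,-12,0,0,0,0,0,0,0,0,0,0,0,0,0,0,0,0,0,0,0,0,0]}}

```text
time: 9.2
tool_pos: [0.5059, 0.1159, 0.0597]
tool_rot: [3.137, 0.375, 3.122]
contact_force: [-0.3, 1.5, 0.2]
opening: -0.0001
```

```bash
python3 - <<'E'
from h import *
go()
im,W=cloud('scene')
c=np.zeros((600,800,3),np.uint8);c[:]=cv2.resize(im[140:230,215:335],(800,600),interpolation=cv2.INTER_CUBIC);cv2.imwrite('pics/s2.png',c[...,::-1])
im,W=cloud('top');z=W[...,2]
m=(z>.06)&(z<.095)&(W[...,0]>.5)&(W[...,0]<.6)&(W[...,1]>.0)&(W[...,1]<.14);P=W[m];print(len(P))
for p in P[::max(1,len(P)//25)]: print(p.round(3))
E
```

```text
t 9.2 at [0.5059 0.1159 0.0597] rot [3.137 0.375 3.122] F [-0.3  1.5  0.2]
129
[0.599 0.055 0.088]
[0.599 0.027 0.087]
[0.596 0.059 0.088]
[0.595 0.039 0.088]
[0.595 0.114 0.079]
[0.592 0.063 0.085]
[0.592 0.043 0.082]
[0.588 0.074 0.087]
[0.587 0.055 0.091]
[0.586 0.106 0.08 ]
[0.584 0.074 0.087]
[0.587 0.056 0.07 ]
[0.581 0.094 0.089]
[0.58  0.074 0.09 ]
[0.577 0.101 0.088]
[0.576 0.078 0.091]
[0.573 0.105 0.09 ]
[0.572 0.086 0.091]
[0.569 0.113 0.09 ]
[0.569 0.094 0.089]
[0.566 0.121 0.088]
[0.565 0.102 0.089]
[0.562 0.125 0.087]
[0.563 0.106 0.08 ]
[0.557 0.117 0.091]
[0.555 0.122 0.082]
```

View pics/s2.png

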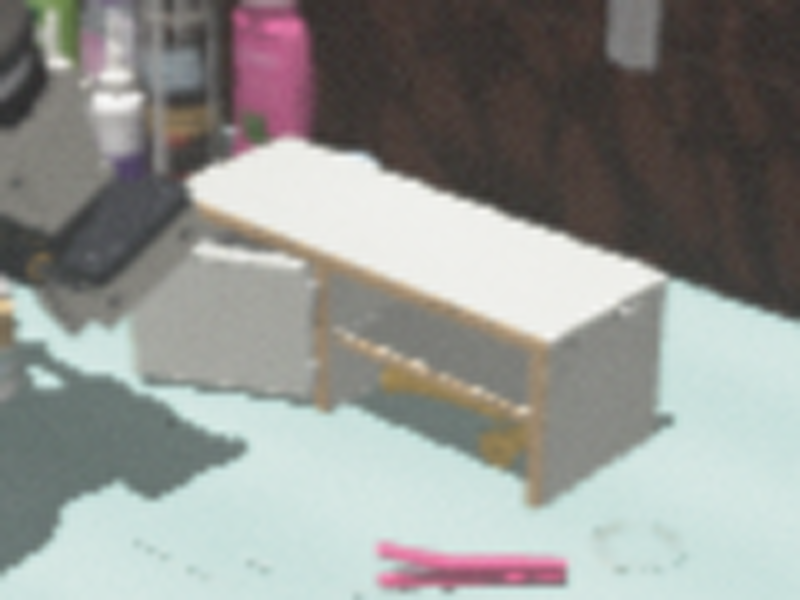

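The door stands ajar, with its free edge near world (0.55, 0.125), which is about 0.5 rad. Next I go over and down behind the edge, then sweep it open.

```bash
python3 - <<'E'
from h import *
go([.51,.118,.125],[.582,.160,.125],[.582,.160,.069],[.580,.138,.069],[.572,.134,.069],[.542,.122,.069],[.516,.1,.069],[.4986,.069,.069],[.4906,.04,.069],[.4896,.025,.069])
E
```

```text
t 9.3 at [0.5054 0.1159 0.0595] rot [3.137 0.374 3.122] F [ 0.1 -0.6 -0.9]
to [0.51  0.118 0.125] tool mm [-28.2   2.5 -59.2]
to [0.582 0.16  0.125] tool mm [-66.2  43.3  26.2]
to [0.582 0.16  0.069] tool mm [20.5 -0.2 52.1]
to [0.58  0.138 0.069] tool mm [  1.5 -22.   -0.7]
to [0.572 0.134 0.069] tool mm [ 7.4 -4.1 -2.9]
to [0.542 0.122 0.069] tool mm [ 27.7 -12.5 -10.9]
to [0.516 0.1   0.069] tool mm [ 23.8 -22.5  -9.4]
to [0.4986 0.069  0.069 ] tool mm [ 15.6 -31.3  -6.3]
to [0.4906 0.04   0.069 ] tool mm [  6.9 -29.1  -2.8]
to [0.4896 0.025  0.069 ] tool mm [  0.7 -15.   -0.3]
```

Call:
{"method": "jog_arm", "body": {"rows": [0,-9.4,0.8,-19.7,0,0,-9.4,0.8,-19.7,0,0,-9.4,0.8,-19.7,0,0,-16.5,10.8,6.5,0,0,-16.5,10.8,6.5,0,0,-16.5,10.8,6.5,0,0,-16.5,10.8,6.5,0,0,0,0,0,0,0,7,0,17.5,0,0,7,0,17.5,0,0,6.5,0,17,0,0,0,0,0,0]}}

```text
time: 10.5
tool_pos: [0.5786, 0.1594, 0.0664]
tool_rot: [3.139, 0.368, 3.122]
contact_force: [0.6, 0.6, -0.6]
opening: 0.0005
```

```bash
python3 - <<'E'
from h import *
go([.580,.138,.069],[.572,.134,.069])
E
```

```text
t 10.5 at [0.5786 0.1594 0.0664] rot [3.139 0.368 3.122] F [ 0.6  0.6 -0.6]
to [0.58  0.138 0.069] tool mm [ -2.6 -21.3  -1.9]
to [0.572 0.134 0.069] tool mm [ 7.4 -4.1 -2.9]
```

Clear behind the edge. Now the sweep.

Call:
{"method": "jog_arm", "body": {"rows": [0,-1.5,-7,-1,0,0,-1,-7,-1,0,0,0,-7,0,0,0,3.7,-2,-1.5,0,0,3.7,-2,-1.5,0,0,9,-4,-3.6,0,0,9,-4,-3.6,0,0,9,-4.5,-3.6,0,0,0,0,0,0]}}

```text
time: 11.4
tool_pos: [0.5428, 0.1229, 0.0717]
tool_rot: [3.138, 0.372, 3.122]
contact_force: [-0.3, -0.3, 0.1]
opening: 0.0009
```

Call:
{"method": "jog_arm", "body": {"rows": [0,8,-7.5,-3.1,0,0,8,-7.5,-3.1,0,0,8,-7.5,-3.1,0,0,5.2,-10.4,-2.1,0,0,5.2,-10.4,-2.1,0,0,5.2,-10.4,-2.1,0,0,2.3,-9.7,-0.9,0,0,2.3,-9.7,-0.9,0,0,2.3,-9.7,-0.9,0,0,0,-7.5,0,0,0,0,-7.5,0,0,0,0,0,0,0]}}

```text
time: 12.6
tool_pos: [0.4926, 0.0254, 0.0718]
tool_rot: [3.137, 0.374, 3.12]
contact_force: [0.4, 0.3, -0.8]
opening: 0.0003
```

```bash
python3 - <<'E'
from h import *
go()
im,W=cloud('top');a=cv2.resize(im[140:256,190:345],(800,600),interpolation=cv2.INTER_CUBIC);cv2.imwrite('pics/t3.png',a[...,::-1])
im,W=cloud('wrist');save(im,'w3')
E
```

```text
t 12.6 at [0.4926 0.0254 0.0718] rot [3.137 0.374 3.12 ] F [ 0.4  0.3 -0.8]
```

View pics/t3.png

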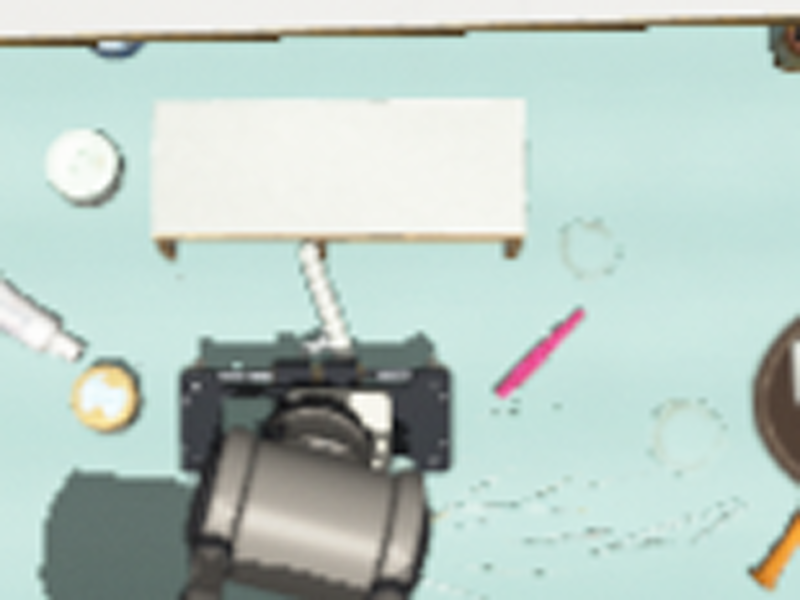

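The door is now about 1.9 rad open. The pot at (105,397) has not moved, and the tube nozzle at (75,350) is clear of it. I'll move the pot in +y/−y with a loose, non-gripping cage of open fingers, then push it in with the fingers slightly apart so it self-centres.

```bash
python3 - <<'E'
from h import *
im,W=cloud('top');z=W[...,2]
m=(z>.046)&(z<.056)&(abs(W[...,0]-.487)<.035)&(abs(W[...,1]-.188)<.035);P=W[m]
print(len(P),P.mean(0).round(4),(P.max(0)/2+P.min(0)/2).round(4))
m=(z>.012)&(z<.04)&(abs(W[...,0]-.53)<.03)&(abs(W[...,1]-.215)<.03);print('nozzle min',W[m].min(0).round(3))
go([.4926,.03,.14],[.484,.188,.13],[.484,.188,.02],[.484,.092,.02])
E
```

```text
100 [0.4898 0.1919 0.0512] [0.4903 0.1918 0.0513]
nozzle min [0.522 0.212 0.013]
t 12.75 at [0.4928 0.0264 0.0717] rot [3.137 0.374 3.122] F [ 0.4 -0.1 -0.2]
to [0.4926 0.03   0.14  ] tool mm [-24.7   3.9 -63.6]
to [0.484 0.188 0.13 ] tool mm [ 14.6 157.8   5.7]
to [0.484 0.188 0.02 ] tool mm [ 40.2  -0.4 102.4]
to [0.484 0.092 0.02 ] tool mm [ -1.8 -96.    0.3]
```

Call:
{"method": "jog_arm", "body": {"rows": [0,-8.2,1,-21,0,0,-8.2,1,-21,0,0,-8.2,1,-21,0,66,2.2,26,1,0,66,2.2,27,1,0,66,2.2,27,1,0,66,2.2,27,1,0,66,2,27,1,0,66,2,26,0,0,66,0,0,0,0,66,0,0,0,0]}}

```text
time: 13.85
tool_pos: [0.4853, 0.1899, 0.1305]
tool_rot: [3.138, 0.373, 3.124]
contact_force: [-0.5, 0.1, 1.2]
opening: 0.06
```

```bash
python3 - <<'E'
from h import *
print(observe()['opening']);go([.486,.190,.13],[.486,.190,.02])
E
```

```text
0.06001551576774911
t 13.85 at [0.4853 0.1899 0.1305] rot [3.138 0.373 3.124] F [-0.5  0.1  1.2]
to [0.486 0.19  0.13 ] tool mm [-0.5  0.1  0.7]
to [0.486 0.19  0.02 ] tool mm [ 40.1  -0.4 102.4]
```

Call:
{"method": "jog_arm", "body": {"rows": [70,0,0,0,0,70,0,0,0,0,70,8,0,20.5,0,70,8,0,20.5,0,70,8,0,20.5,0,70,8,0,20.5,0,70,8,0,20.5,0,58,0,0,0,0,58,0,0,0,0,58,0,0,0,0]}}

```text
time: 14.85
tool_pos: [0.4901, 0.1936, 0.0305]
tool_rot: [-3.136, 0.362, 3.121]
contact_force: [-0.7, 0.4, 0.5]
opening: 0.0581
```

Call:
{"method": "jog_arm", "body": {"rows": [58,0,-3,0,0,58,0,-6,0,0,58,0,-6,0,0,58,0,-6,0,0,58,0,-6,0,0,58,0,-6,0,0,58,0,-6,0,0,58,0,-6,0,0,58,0,-6,0,0,58,0,-6,0,0,58,0,-6,0,0,58,0,-6,0,0,58,0,-6,0,0,58,0,-6,0,0,58,0,-6,0,0,58,0,-6,0,0,58,0,-6,0,0,58,0,-3,0,0,58,0,-1,0,0,58,0,0,0,0]}}

```text
time: 16.85
tool_pos: [0.4932, 0.0957, 0.0453]
tool_rot: [-3.124, 0.339, 3.121]
contact_force: [-0.6, 0.0, 0.2]
opening: 0.0581
```

```bash
python3 - <<'E'
from h import *
go([.486,.09,.02]);print(observe()['opening'])
im,W=cloud('wrist');save(im,'w4')
E
```

```text
t 16.85 at [0.4932 0.0957 0.0453] rot [-3.124  0.339  3.121] F [-0.6  0.   0.2]
to [0.486 0.09  0.02 ] tool mm [15.1 -5.4 21.6]
0.058095298321917614
```

View pics/w4.png

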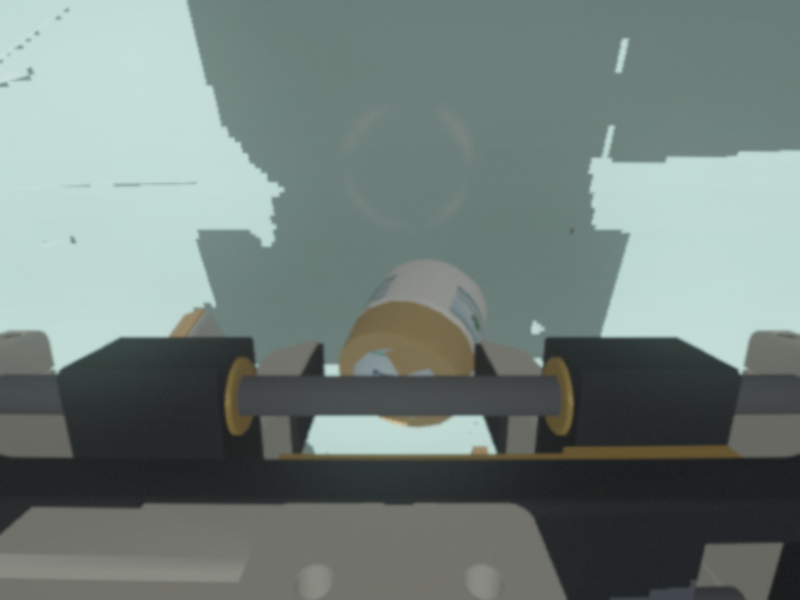

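```bash
python3 - <<'E'
from h import *
s=observe();print(s['qpos'].round(3))
im,W=cloud('wrist');z=W[...,2];p=s['tool_pos']
m=(z>.045)&(z<.056)&(abs(W[...,0]-.487)<.045)&(abs(W[...,1]-p[1])<.03);P=W[m]
print(len(P),P.min(0).round(4),P.max(0).round(4),P.mean(0).round(4))
E
```

```text
[ 0.069  0.434  2.093 -0.168  0.282 -1.325]
2221 [0.4666 0.0658 0.045 ] [0.5166 0.1257 0.056 ] [0.479  0.0955 0.0515]
```

The wrist joint q5 is at its lower limit here, so going behind the pot at this radius would cost tilt. The pot centre is at about (0.492, 0.0955), between the fingers. I'll close lightly at 3 N and slide it forward along the worktop until the arm is clear of the limit, then push from behind.

Call:
{"method": "jog_arm", "body": {"rows": [58,0,0,8,0,58,0,0,8,0,46,0,0,0,0,46,0,0,0,0,46,0,0,0,0,46,0,0,0,0], "grip_force": 3}}

```text
time: 17.55
tool_pos: [0.5009, 0.0965, 0.0358]
tool_rot: [-3.122, 0.33, 3.122]
contact_force: [-0.3, -0.3, -1.4]
opening: 0.0508
```

```bash
python3 - <<'E'
from h import *
s=observe();go(s['tool_pos']+[.08,-.004,0]);print(s['opening'],s['qpos'].round(3))
E
```

```text
t 17.55 at [0.5009 0.0965 0.0358] rot [-3.122  0.33   3.122] F [-0.3 -0.3 -1.4]
to [0.5809 0.0925 0.0358] tool mm [-75.8  -1.9  26. ]
0.05080093525875155 [ 0.071  0.465  2.072 -0.176  0.283 -1.315]
```

Call:
{"method": "jog_arm", "body": {"rows": [46,-7.5,-0.2,2.6,0,46,-7.5,-0.2,2.6,0,46,-7.5,-0.2,2.6,0,46,-7.5,-0.2,2.6,0]}}

```text
time: 17.95
tool_pos: [0.5339, 0.0948, 0.0359]
tool_rot: [-3.122, 0.33, 3.121]
contact_force: [0.1, 0.7, -0.6]
opening: 0.0507
```

```bash
python3 - <<'E'
from h import *
s=observe();go(s['tool_pos']+[.05,-.003,0]);print(s['opening'],s['qpos'].round(3))
E
```

```text
t 17.95 at [0.5339 0.0948 0.0359] rot [-3.122  0.33   3.121] F [ 0.1  0.7 -0.6]
to [0.5839 0.0918 0.0359] tool mm [-47.3  -1.7  16.3]
0.050661601683018614 [ 0.062  0.501  1.989 -0.144  0.326 -1.357]
```

Call:
{"method": "jog_arm", "body": {"rows": [46,-7.5,-0.3,2.6,0,46,-7.5,-0.3,2.6,0,46,-7.5,-0.3,2.6,0,46,-7.5,-0.3,2.6,0,46,-7.5,-0.3,2.6,0,46,-5,0,1.7,0,46,0,0,0,0,70,0,0,0,0,70,0,0,0,0,70,0,0,0,0,70,0,0,0,0]}}

```text
time: 19.05
tool_pos: [0.5776, 0.0923, 0.0357]
tool_rot: [-3.122, 0.33, 3.122]
contact_force: [1.2, 0.8, -0.4]
opening: 0.0696
```

```bash
python3 - <<'E'
from h import *
s=observe();print(s['opening'],s['qpos'].round(3))
im,W=cloud('wrist');z=W[...,2];p=s['tool_pos']
m=(z>.045)&(z<.056)&(abs(W[...,0]-.57)<.045)&(abs(W[...,1]-p[1])<.028);P=W[m]
print(len(P),P.min(0).round(4),P.max(0).round(4))
go([p[0],p[1],.1],[.53,.092,.1],[.53,.092,.034])
E
```

```text
0.0696131654630256 [ 0.051  0.552  1.875 -0.112  0.389 -1.4  ]
2891 [0.5471 0.0696 0.045 ] [0.5962 0.1177 0.0523]
t 19.1 at [0.5776 0.0922 0.0357] rot [-3.122  0.33   3.122] F [ 1.1 -0.3  0.7]
to [0.5776 0.0923 0.1   ] tool mm [-20.8  -1.2 -60.8]
to [0.53  0.092 0.1  ] tool mm [ 45.   -1.5 -15.4]
to [0.53  0.092 0.034] tool mm [21.4  1.2 62.4]
```

Call:
{"method": "jog_arm", "body": {"rows": [70,-5.2,-0.3,-15.2,0,70,-5.2,-0.3,-15.2,0,70,-5.2,-0.3,-15.2,0,70,-5.2,-0.3,-15.2,0,25,15,-0.2,-5.1,0,25,15,-0.2,-5.1,0,25,15,-0.2,-5.1,0,25,0,0,0,0,25,4.8,0.3,14,0,25,4.8,0.3,14,0,25,4.8,0.3,14,0,25,4.8,0.3,14,0,25,0,0,0,0]}}

```text
time: 20.4
tool_pos: [0.5298, 0.0929, 0.039]
tool_rot: [-3.122, 0.327, 3.122]
contact_force: [-0.5, 0.5, -0.9]
opening: 0.025
```

```bash
python3 - <<'E'
from h import *
s=observe();go([.538,.093,.041],[.57,.093,.041],[.602,.091,.041]);print(s['opening'])
im,W=cloud('top');z=W[...,2]
m=(z>.075)&(z<.095)&(W[...,0]>.48)&(W[...,0]<.594)&(W[...,1]>-.05)&(W[...,1]<.05);P=W[m];print(len(P),P[::10].round(3).tolist())
E
```

```text
t 20.4 at [0.5298 0.0929 0.039 ] rot [-3.122  0.327  3.122] F [-0.5  0.5 -0.9]
to [0.538 0.093 0.041] tool mm [-8.4  0.3  0.7]
to [0.57  0.093 0.041] tool mm [-30.3   0.8  10.3]
to [0.602 0.091 0.041] tool mm [-30.3  -1.2  10.3]
0.02500234700013597
68 [[0.591, 0.035, 0.089], [0.583, 0.024, 0.09], [0.571, 0.02, 0.089], [0.559, 0.017, 0.088], [0.548, 0.013, 0.086], [0.516, -0.001, 0.085], [0.505, -0.005, 0.086]]
```

Call:
{"method": "jog_arm", "body": {"rows": [25,-4.2,0.1,0.3,0,25,-4.2,0.1,0.3,0,25,-3.8,0.1,1.3,0,25,-3.8,0.1,1.3,0,25,-3.8,0.1,1.3,0,25,-3.8,0.1,1.3,0,25,-3.8,0.1,1.3,0,25,-3.8,0.1,1.3,0,25,-3.8,0.1,1.3,0,25,-3.8,0.1,1.3,0]}}

```text
time: 21.45
tool_pos: [0.5707, 0.093, 0.0427]
tool_rot: [-3.122, 0.33, 3.122]
contact_force: [-0.6, -0.5, 0.9]
opening: 0.0246
```

```bash
python3 - <<'E'
from h import *
s=observe();go([.602,.091,.041])
im,W=cloud('wrist');save(im,'w5');z=W[...,2]
m=(z>.046)&(z<.06)&(W[...,0]>.56)&(W[...,0]<.66)&(abs(W[...,1]-.093)<.03);P=W[m]
print(len(P),P.min(0).round(4),P.max(0).round(4)) if len(P) else 0
E
```

```text
t 21.45 at [0.5707 0.093  0.0427] rot [-3.122  0.33   3.122] F [-0.6 -0.5  0.9]
to [0.602 0.091 0.041] tool mm [-29.1  -1.1  11.8]
1234 [0.56   0.0734 0.046 ] [0.613  0.1083 0.0589]
```

View pics/w5.png

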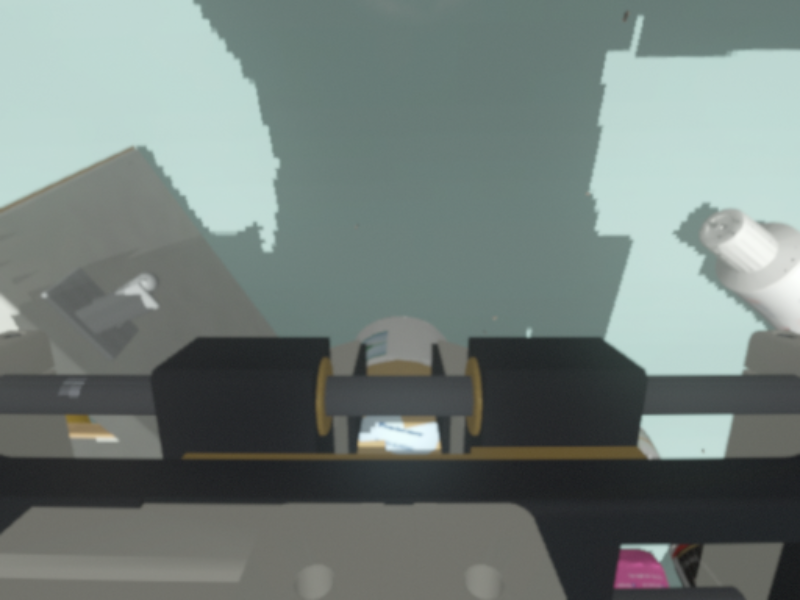

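The pot is upright and nestled between the fingers at (400,400), and the open door shows at left, clear. I continue the push.

Call:
{"method": "jog_arm", "body": {"rows": [25,-3.7,-0.1,1.5,0,25,-3.7,-0.1,1.5,0,25,-3.7,-0.1,1.5,0,25,-3.7,-0.1,1.5,0,25,-3.7,-0.1,1.5,0,25,-3.7,-0.1,1.5,0,25,-3.7,-0.1,1.5,0,25,-3.2,-0.1,1.2,0,25,0,0,0,0]}}

```text
time: 22.4
tool_pos: [0.6023, 0.0913, 0.0412]
tool_rot: [-3.122, 0.33, 3.121]
contact_force: [-0.2, -0.1, 0.4]
opening: 0.0249
```

```bash
python3 - <<'E'
from h import *
s=observe();p=s['tool_pos'];go(p+[-.06,0,.005],p+[-.06,0,.08])
E
```

```text
t 22.4 at [0.6023 0.0913 0.0412] rot [-3.122  0.33   3.121] F [-0.2 -0.1  0.4]
to [0.5423 0.0913 0.0462] tool mm [ 55.1  -1.7 -24.2]
to [0.5423 0.0913 0.1212] tool mm [-24.3  -1.4 -70.9]
```

Call:
{"method": "jog_arm", "body": {"rows": [25,14,-0.4,-6,0,25,14,-0.4,-6,0,25,14,-0.4,-6,0,25,14,-0.4,-6,0,0,-6,-0.3,-17.7,0,0,-6,-0.3,-17.7,0,0,-6,-0.3,-17.7,0,0,-6,-0.3,-17.7,0,0,0,0,0,0]}}

```text
time: 23.3
tool_pos: [0.5423, 0.0917, 0.1231]
tool_rot: [-3.122, 0.335, 3.121]
contact_force: [0.8, 0.3, -0.3]
opening: 0.0005
```

```bash
python3 - <<'E'
from h import *
W5=[[.53,-.065,.12],[.53,-.065,.048],[.530,-.040,.048],[.5135,-.0046,.048],[.5077,.0225,.048],[.5096,.0487,.048],[.5203,.0747,.048],[.5401,.0971,.048],[.5625,.1103,.048],[.585,.1125,.048]]
go(*W5);print(observe()['qpos'].round(3))
im,W=cloud('scene');z=W[...,2]
cv2.imwrite('pics/s6.png',cv2.resize(im[140:230,215:335],(800,600),interpolation=cv2.INTER_CUBIC)[...,::-1])
E
```

```text
t 23.3 at [0.5423 0.0917 0.1231] rot [-3.122  0.335  3.121] F [ 0.8  0.3 -0.3]
to [ 0.53  -0.065  0.12 ] tool mm [   9.7 -156.9    2.9]
to [ 0.53  -0.065  0.048] tool mm [23.7  1.3 68. ]
to [ 0.53  -0.04   0.048] tool mm [ 0.5 25.  -0.6]
to [ 0.5135 -0.0046  0.048 ] tool mm [16.3 34.9 -6.3]
to [0.5077 0.0225 0.048 ] tool mm [ 6.  26.9 -2.6]
to [0.5096 0.0487 0.048 ] tool mm [-1.3 26.2 -0. ]
to [0.5203 0.0747 0.048 ] tool mm [-9.6 26.3  2.8]
to [0.5401 0.0971 0.048 ] tool mm [-18.3  22.9   5.9]
to [0.5625 0.1103 0.048 ] tool mm [-20.9  13.8   7. ]
to [0.585  0.1125 0.048 ] tool mm [-21.2   2.8   7.3]
[ 0.053  0.355  1.893 -0.081  0.562 -1.433]
```

View pics/s6.png

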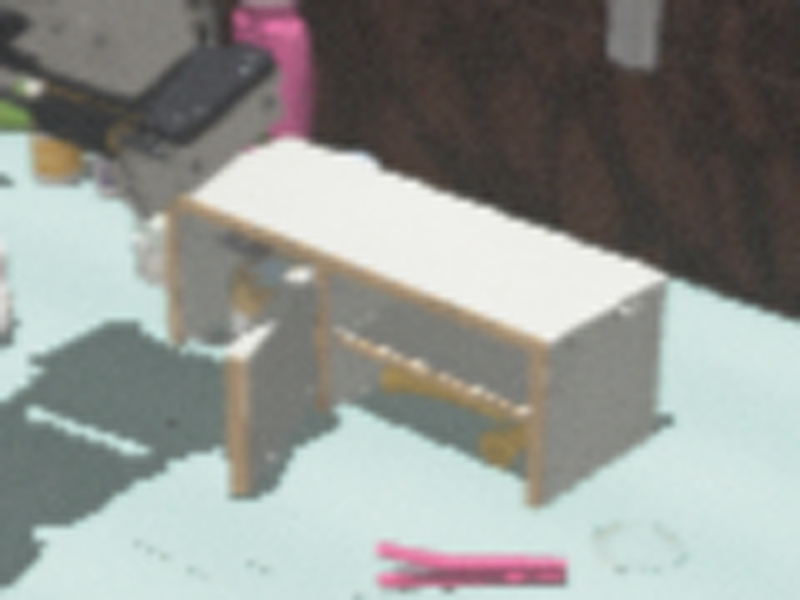

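The picture shows the pot standing upright in the bay at (250,295), behind the open door. Next I go round to the outside of the door.

Call:
{"method": "jog_arm", "body": {"rows": [0,1.4,-22.4,0.4,0,0,1.4,-22.4,0.4,0,0,1.4,-22.4,0.4,0,0,1.4,-22.4,0.4,0,0,1.4,-22.4,0.4,0,0,1.4,-22.4,0.4,0,0,1.4,-22.4,0.4,0,0,0,0,0,0,0,6,0.3,17,0,0,6,0.3,17,0,0,6,0.3,17,0,0,5.5,0.3,16,0,0,0,0,0,0]}}

```text
time: 24.65
tool_pos: [0.5257, -0.0638, 0.0437]
tool_rot: [-3.124, 0.324, 3.121]
contact_force: [0.5, 0.2, 0.5]
opening: 0.0007
```

```bash
python3 - <<'E'
from h import *
W5=[[.530,-.040,.048],[.5135,-.0046,.048],[.5077,.0225,.048],[.5096,.0487,.048],[.5203,.0747,.048],[.5401,.0971,.048],[.5625,.1103,.048],[.585,.1125,.048]]
go(*W5)
E
```

```text
t 24.65 at [ 0.5257 -0.0638  0.0437] rot [-3.124  0.324  3.121] F [0.5 0.2 0.5]
to [ 0.53  -0.04   0.048] tool mm [-5.  23.8 -3.2]
to [ 0.5135 -0.0046  0.048 ] tool mm [16.3 35.  -6.1]
to [0.5077 0.0225 0.048 ] tool mm [ 6.  26.9 -2.5]
to [0.5096 0.0487 0.048 ] tool mm [-1.3 26.2 -0. ]
to [0.5203 0.0747 0.048 ] tool mm [-9.6 26.3  2.8]
to [0.5401 0.0971 0.048 ] tool mm [-18.3  22.9   5.8]
to [0.5625 0.1103 0.048 ] tool mm [-21.   13.8   6.8]
to [0.585  0.1125 0.048 ] tool mm [-21.3   2.8   7.1]
```

Call:
{"method": "jog_arm", "body": {"rows": [0,-2.5,8,-3,0,0,-2.5,8,-2,0,0,0,8,0,0,0,4,8.8,-1.6,0,0,4,8.8,-1.6,0,0,4,8.8,-1.6,0,0,4,8.8,-1.6,0,0,2,9,-0.9,0,0,2,9,-0.8,0,0,2,9,-0.8,0,0,-0.4,8.7,0,0,0,-0.4,8.7,0,0,0,-0.5,8.8,0,0]}}

```text
time: 25.95
tool_pos: [0.5109, 0.0487, 0.0528]
tool_rot: [-3.122, 0.33, 3.122]
contact_force: [0.2, -1.4, -0.8]
opening: 0.0002
```

```bash
python3 - <<'E'
from h import *
W5=[[.5203,.0747,.048],[.5401,.0971,.048],[.5625,.1103,.048],[.582,.1125,.048]]
go(*W5)
E
```

```text
t 25.95 at [0.5109 0.0487 0.0528] rot [-3.122  0.33   3.122] F [ 0.2 -1.4 -0.8]
to [0.5203 0.0747 0.048 ] tool mm [-6.8 26.4  6.9]
to [0.5401 0.0971 0.048 ] tool mm [-18.3  22.9   5.8]
to [0.5625 0.1103 0.048 ] tool mm [-20.9  13.8   6.9]
to [0.582  0.1125 0.048 ] tool mm [-18.4   2.7   6.3]
```

Call:
{"method": "jog_arm", "body": {"rows": [0,-2.3,8.8,2.3,0,0,-2.3,8.8,2.3,0,0,-2.3,8.8,2.3,0,0,-6.1,7.6,1.9,0,0,-6.1,7.6,1.9,0,0,-6.1,7.6,1.9,0,0,-7,4.6,2.3,0,0,-7,4.6,2.3,0,0,-7,4.6,2.3,0,0,-6.1,0.9,2.1,0,0,-6.1,0.9,2.1,0,0,-6.1,0.9,2.1,0,0,0,0,0,0]}}

```text
time: 27.25
tool_pos: [0.5831, 0.1117, 0.0477]
tool_rot: [-3.122, 0.33, 3.121]
contact_force: [-2.7, 1.8, -0.5]
opening: 0.0003
```

```bash
python3 - <<'E'
from h import *
go([.59,.1125,.047],[.593,.1125,.047])
E
```

```text
t 27.25 at [0.5831 0.1117 0.0477] rot [-3.122  0.33   3.121] F [-2.7  1.8 -0.5]
to [0.59   0.1125 0.047 ] tool mm [-6.3  1.   2.9]
to [0.593  0.1125 0.047 ] tool mm [-2.8  0.1  1. ]
```

Call:
{"method": "jog_arm", "body": {"rows": [0,-3.1,0.4,1.3,0,0,-3.1,0.4,1.3,0,0,-2.8,0,1,0,0,0,0,0,0]}}

```text
time: 27.65
tool_pos: [0.5926, 0.1119, 0.0475]
tool_rot: [-3.122, 0.33, 3.121]
contact_force: [-3.3, -0.7, 0.6]
opening: 0.0005
```

Call:
{"method": "jog_arm", "body": {"rows": [0,-2,0,0.7,0,0,0,0,0,0]}}

```text
time: 27.85
tool_pos: [0.5939, 0.1118, 0.0473]
tool_rot: [-3.122, 0.329, 3.121]
contact_force: [-5.6, -2.4, 3.5]
opening: 0.0005
```

Call:
{"method": "jog_arm", "body": {"rows": [0,-1.2,0,0.4,0,0,0,0,0,0]}}

```text
time: 28.05
tool_pos: [0.5942, 0.1118, 0.0471]
tool_rot: [-3.121, 0.327, 3.121]
contact_force: [-8.8, -1.9, 5.6]
opening: 0.0006
```

Call:
{"method": "jog_arm", "body": {"rows": [0,-1.4,0,0.5,0,0,0,0,0,0]}}

```text
time: 28.25
tool_pos: [0.5944, 0.1119, 0.0468]
tool_rot: [-3.121, 0.325, 3.122]
contact_force: [-14.3, -1.6, 9.4]
opening: 0.0006
```

Call:
{"method": "jog_arm", "body": {"rows": [0,-1.4,0,0.5,0,0,0,0,0,0]}}

```text
time: 28.45
tool_pos: [0.5947, 0.1119, 0.0465]
tool_rot: [-3.121, 0.322, 3.122]
contact_force: [-19.9, -0.8, 13.6]
opening: 0.0006
```

Call:
{"method": "jog_arm", "body": {"rows": [0,4,0,-1.4,0,0,6,0,-2,0,0,10,0,-3.4,0,0,15,0,-6,0,0,20,0,-10,0,0,15,0,-20,0,0,0,0,-25,0,0,0,0,-25,0,0,0,0,0,0,0,0,0,0,0]}}

```text
time: 29.45
tool_pos: [0.5028, 0.1159, 0.113]
tool_rot: [-3.122, 0.333, 3.122]
contact_force: [1.0, -0.7, -0.7]
opening: 0.0006
```

```bash
python3 - <<'E'
from h import *
go()
im,W=cloud('scene')
a=cv2.resize(im[140:230,215:335],(800,600),interpolation=cv2.INTER_CUBIC);cv2.imwrite('pics/s7.png',a[...,::-1])
z=W[...,2]
m=(z>.02)&(z<.08)&(W[...,0]>.53)&(W[...,0]<.63)&(W[...,1]>.03)&(W[...,1]<.135)
P=W[m];print(m.sum(),P.mean(0).round(4),np.polyfit(P[:,1],P[:,0],1))
E
```

```text
t 29.45 at [0.5028 0.1159 0.113 ] rot [-3.122  0.333  3.122] F [ 1.  -0.7 -0.7]
269 [0.5977 0.0816 0.0506] [0.00858381 0.59703409]
```

View pics/s7.png

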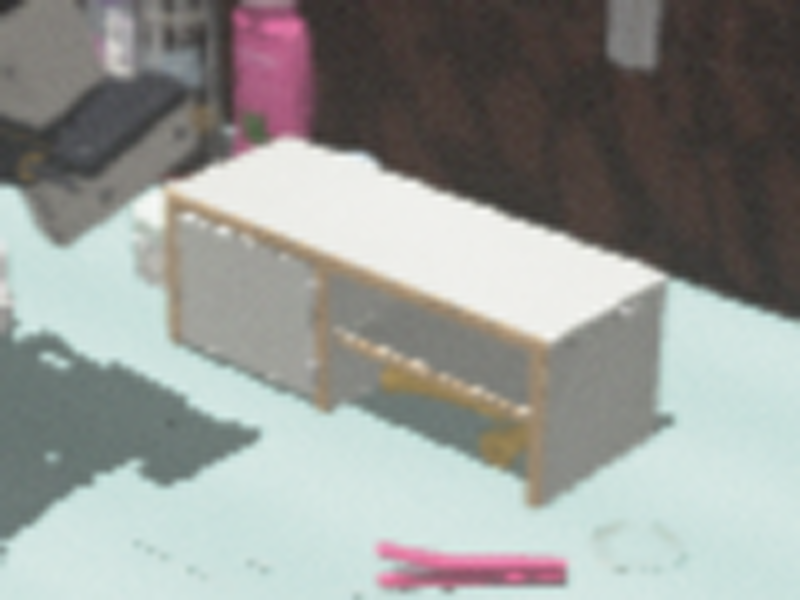

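The door is shut and flush, and the hand is clear of everything. I'm handing in.

```bash
python3 -c "
from cell import hand_in,observe
print(observe()['qvel'].round(4)); print(hand_in())"
```

```text
[-0.0055  0.0222  0.0047  0.0002  0.0083 -0.0012]
the job is handed in; nothing more can be done
None
```

I put the wax pot in the cupboard, and the door is shut and holding flush by itself. I handed in at about 29.5 s of the 72 s; no verdict was given.

- **Tilting the tool:** A vertical finger would have hit the cupboard roof before it could press the door in. I drove the arm against its joint limits in free air to lean the tool outward by about 0.35 rad. Joints 3 and 5 sat at the edge of their ranges while I did this: joint 3 read 0.036 against its stated minimum of 0.04, and nothing stopped the run.
- **Opening:** I pressed the door to its stop, where the force reached about 7 N, and took the hand back. The door sprang to about 0.5 rad, and I then swung it to about 1.9–2.0 rad.
- **Moving the pot:** I slid it sideways between loosely open fingers. A light 3 N pinch, with the hand's height constant, brought it forward about 8 cm. I then pushed it into the bay from behind, never lifting it.
- **Closing:** I swung the door shut and pressed it once at about 20 N, above the 11 N suggested, because the force rose quickly at the stop. Then I took the hand away.

**Last checks:**
- The final camera picture shows the door flush, with its slope within about 0.01–0.03 rad of the cupboard front.
- The clip and both rods were where they started in that picture, and the powder pot, partly visible, showed no change. I did not check the tube, brush or scissors again at the end.
- I last saw the pot before closing, upright in the bay. Its depth, about 35 mm behind the front, is worked out from where the finger stopped, and I could not see it again behind the shut door.

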